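Put the clinic's medicines back in their trays

ROBOT

A 7-joint arm with a two-finger parallel gripper is mounted at the origin on the work surface. World frame = base frame: x ahead of the robot, y to its left, z up, the work surface at z = 0. Lengths are in m, angles in rad, forces in N, time in s.
With the tool pointing down it reaches from about 0.425 to 0.875 m from the base axis. Payload 4.7 kg.
Tool frame: the origin (TCP) lies on the centre line of the jaws, within the pads' length; the fingertips stand r.finger_overhang ahead of it and the grasp point (between the pads) lies 11 mm behind it (r.finger_overhang is the distance from the TCP to the fingertips, in m); x points along the fingers, z is the direction in which the jaws open and shut, and the axes are right-handed (so a half turn about x gives the same grasp; the last joint's range is limited). The gripper opens to 87 mm and grips with 3 to 60 N. Pads are 19 mm wide; open, the fingers measure 117 mm over their backs; the gripper's body (75 mm by 190 mm) begins 51 mm behind the grasp point.
Start: joints at [1.222, 0.321, -0.07, 1.45, 0.023, 1.371, -0.057], TCP at [0.231, -0.608, 0.231] pointing down, gripper open.
Joint ranges: [-2.86, 2.86], [-0.3, 2.09], [-1.38, 1.24], [0.06, 2.45], [-1.56, 4.7], [0.09, 2.05], [-2.69, 2.69]. Speed limits (rad/s): [2.57, 2.57, 3.14, 3.14, 3.14, 3.14, 3.14].

INTERFACE

Orientations are given as a unit quaternion [x, y, z, w].
In Python, from workcell import r, move_gripper, imaging, order gives the robot as it stands. Calls block until the motion is done:
- r.move_to(position, orientation): joint-space move of the TCP to a pose.
- r.move_l(position, rotation=None, speed=0.15, force_limit=None): straight line of the TCP; rotation=None keeps the orientation; speed is the mean speed in m/s. With force_limit (N) it stops when the force on the tool has changed by that much, and returns True; else False.
- r.goto_joints(angles): joint-space move.
- move_gripper(opening, grasp_force=None): finger opening in m; grasp_force is the grip in N (None keeps the last); returns when the fingers have stopped.
- r.sleep(seconds).
- r.ik(position, orientation): joint angles nearest the present ones, or None.
- r.observe(): the state.
- imaging.grab_frame(name): name is "scene" or "side" or "wrist"; returns a dict with "img" (384x512x3 uint8, blue, green, red), "K" (3x3 intrinsics, pixels), "R" (3x3) and "t" (3): a world point X has camera coordinates R X + t; the wrist camera has in their place "T_tool_cam" (4x4, takes a point from camera to tool coordinates, whose origin is the TCP and whose axes are the tool frame's). Camera axes: x right, y down, z forward; pixel columns grow to the right and rows downward; lengths in m; the calibration is good to about 2 mm. A picture is of the moment at which its call begins: read the wrist's pose just before it. There is no depth.
A pose or a line that the arm cannot do raises r.MotionError and nothing moves.
- order.sign_off(): hands the job in, once; it reports no verdict.
The state is a dict: "clock": time; "joints": joint angles; "joint_velocities": joint speeds; "joint_efforts": joint torques, N m; "ee_pos": TCP position; "tcp_rot": TCP orientation; "contact_force": force on the tool from outside, world axes, zero at the start; "ft_torque": the same for the moment, N m; "opening": finger opening in m.
Only numpy, scipy, OpenCV 4.12 (cv2) and the standard library are available. Lean on these libraries where they do the work, as an engineer would, in place of code of your own. Each camera call takes 0.05 s, during which the arm holds its last target. There are 200 camera calls.

TASK

Put the medicines on the lab bench away, all standing upright: the two amber bottles in the large two-bay tray, one in each bay, the two small vials in the small two-bay tray, one in each bay, and the carton in the square undivided tray. Do not knock any of them over on the way, and leave the petri dish and the sample pot standing among them where they are.

Things in the scene. Friction and masses are not known exactly. Their poses are not given: they have to be found in the camera images.
- bottle_a: Medicine bottle of amber glass with a paper label and an aluminium cap, standing upright, 85 mm tall, about 130 g: body 46 mm across (grip it here) from the foot to 56 mm up, then a shoulder and a cap 25 mm across on top (72 to 85 mm up). Origin at the centre of its underside, z up through the cap. One of two alike.
- bottle_b: Medicine bottle of amber glass with a paper label and an aluminium cap, standing upright, 85 mm tall, about 130 g: body 46 mm across (grip it here) from the foot to 56 mm up, then a shoulder and a cap 25 mm across on top (72 to 85 mm up). Origin at the centre of its underside, z up through the cap. One of two alike.
- vial_a: Small injection vial of amber glass with a paper label and an aluminium cap, standing upright, 48 mm tall, about 35 g: body 24 mm across (grip it here) from the foot to 34 mm up, cap 19 mm across (39 to 48 mm up). Origin at the centre of its underside, z up through the cap. One of two alike.
- vial_b: Small injection vial of amber glass with a paper label and an aluminium cap, standing upright, 48 mm tall, about 35 g: body 24 mm across (grip it here) from the foot to 34 mm up, cap 19 mm across (39 to 48 mm up). Origin at the centre of its underside, z up through the cap. One of two alike.
- carton: Closed medicine carton of white card with a blue band round its lower part, standing on end, stiff, 50 mm along its x, 34 mm along its y, 85 mm tall, about 70 g. Origin at the centre of its underside, z up.
- bottle_tray: The large two-bay tray: outside 86 mm along its x, 156 mm along its y, 20 mm tall; one divider of full height across its middle makes two bays of 78 x 72 mm inside, centred at y = +38 mm and y = -38 mm. Open-topped, grey plastic, fixed to the bench. Walls and floor 4 mm thick. Origin at the centre of its underside, z up, inner floor at z = 4 mm.
- vial_tray: The small two-bay tray: outside 60 mm along its x, 112 mm along its y, 12 mm tall; one divider of full height across its middle makes two bays of 52 x 50 mm inside, centred at y = +27 mm and y = -27 mm. Open-topped, grey plastic, fixed to the bench. Walls and floor 4 mm thick. Origin at the centre of its underside, z up, inner floor at z = 4 mm.
- carton_tray: The square undivided tray: outside 98 x 98 mm, 20 mm tall, 90 x 90 mm inside. Open-topped, grey plastic, fixed to the bench. Walls and floor 4 mm thick. Origin at the centre of its underside, z up, inner floor at z = 4 mm.
- dish: Bystander, to be left alone: round glass petri dish with pale yellow medium, 60 mm across, 14 mm tall. Origin at the centre of its underside.
- pot: Bystander, to be left alone: white plastic sample pot with a red screw lid, 48 mm across the lid, 54 mm tall. Origin at the centre of its underside.

How it is judged:
At the end, for the whole second after the job is handed in: One bottle stands on the floor of each bay of the large two-bay tray, one vial in each bay of the small two-bay tray (either of the pair in either bay), and the carton in the square tray, anywhere inside; all upright within 7 degrees and at rest ((((x of bottle_a in the frame of bottle_tray between -0.019 and 0.019 m and y of bottle_a in the frame of bottle_tray between 0.019 and 0.057 m and z of bottle_a in the frame of bottle_tray between 0.001 and 0.009 m) and (x of bottle_b in the frame of bottle_tray between -0.019 and 0.019 m and y of bottle_b in the frame of bottle_tray between -0.057 and -0.019 m and z of bottle_b in the frame of bottle_tray between 0.001 and 0.009 m)) or ((x of bottle_a in the frame of bottle_tray between -0.019 and 0.019 m and y of bottle_a in the frame of bottle_tray between -0.057 and -0.019 m and z of bottle_a in the frame of bottle_tray between 0.001 and 0.009 m) and (x of bottle_b in the frame of bottle_tray between -0.019 and 0.019 m and y of bottle_b in the frame of bottle_tray between 0.019 and 0.057 m and z of bottle_b in the frame of bottle_tray between 0.001 and 0.009 m))) and (((x of vial_a in the frame of vial_tray between -0.017 and 0.017 m and y of vial_a in the frame of vial_tray between 0.01 and 0.044 m and z of vial_a in the frame of vial_tray between 0.001 and 0.009 m) and (x of vial_b in the frame of vial_tray between -0.017 and 0.017 m and y of vial_b in the frame of vial_tray between -0.044 and -0.01 m and z of vial_b in the frame of vial_tray between 0.001 and 0.009 m)) or ((x of vial_a in the frame of vial_tray between -0.017 and 0.017 m and y of vial_a in the frame of vial_tray between -0.044 and -0.01 m and z of vial_a in the frame of vial_tray between 0.001 and 0.009 m) and (x of vial_b in the frame of vial_tray between -0.017 and 0.017 m and y of vial_b in the frame of vial_tray between 0.01 and 0.044 m and z of vial_b in the frame of vial_tray between 0.001 and 0.009 m))) and x of carton in the frame of carton_tray between -0.032 and 0.032 m and y of carton in the frame of carton_tray between -0.032 and 0.032 m and z of carton in the frame of carton_tray between 0.001 and 0.009 m and angle between each of bottle_a, bottle_b, vial_a, vial_b, carton's own z axis and vertical below 0.12 rad and linear speed of each of bottle_a, bottle_b, vial_a, vial_b, carton below 0.02 m/s); the robot touches nothing.
It fails at once if a bottle, a vial or the carton was knocked over (tilted by more than 0.8 rad) (angle between any of bottle_a, bottle_b, vial_a, vial_b, carton's own z axis and vertical above 0.8 rad).
It fails at once if the petri dish or the sample pot was moved by more than 25 mm (distance of any of dish, pot from where it was at the start of the episode above 0.025 m).
It also fails if it takes over 115 s, if anything falls off the work surface, if the arm or the gripper's body presses on something with over 40 N, if the wrist force passes 120 N, or if a joint passes its speed limit or range.

## Working session

There is one attempt and no reset: what is moved stays moved. The work goes in short steps, each a Python script; the robot and the scene stay as the last script left them, time stands still between calls to the robot, and variables do not carry over. Pictures are saved under pics/ and viewed, about 12 in all and at most 16, crops included, and the job is handed in when it is done.

```bash
ls; mkdir -p pics
python3 - <<'E'
from workcell import r, move_gripper, imaging, order
import cv2
print(r.finger_overhang, r.observe())
for n in ("scene","side"):
    f=imaging.grab_frame(n); cv2.imwrite(f"pics/{n}0.png",f["img"]); print(n,f["K"],f["R"],f["t"])
f=imaging.grab_frame("wrist");print(f["K"],f["T_tool_cam"])
E
```

```text
pics
0.008 {'clock': 0.0, 'joints': array([ 1.2221028 ,  0.32184239, -0.07005895,  1.4516611 ,  0.02262193,
        1.3707478 , -0.05689513]), 'joint_velocities': array([ 0.00053564,  0.00205722, -0.001557  , -0.00182305,  0.00014527,
        0.00052627, -0.00025708]), 'joint_efforts': array([-3.88403450e-04, -4.91290784e+01, -4.04214514e-01, -3.12531745e+01,
       -6.38861535e-02,  4.37074690e-02,  1.57097834e-04]), 'ee_pos': array([ 0.23042673, -0.60723499,  0.22945566]), 'tcp_rot': array([ 0.40192891,  0.58256947, -0.40125105,  0.58143233]), 'contact_force': array([ 0.00211394,  0.0380038 , -0.23248202]), 'ft_torque': array([ 0.01569951, -0.00391   , -0.05593874]), 'opening': 0.08703617772036996}
scene [[471.24126464   0.         246.35858974]
 [  0.         471.24126464 196.2763798 ]
 [  0.           0.           1.        ]] [[ 0.69231255  0.72155742  0.00763065]
 [ 0.57835596 -0.54852935 -0.60383767]
 [-0.43151792  0.42245763 -0.79707079]] [-0.35884547 -0.29080287  1.3199455 ]
side [[474.8430317    0.         260.10150568]
 [  0.         474.8430317  195.38459916]
 [  0.           0.           1.        ]] [[ 0.66528669 -0.74645405  0.01414116]
 [-0.36099939 -0.33820949 -0.8690764 ]
 [ 0.65350827  0.57308001 -0.49447573]] [-0.36343318  0.22323732  0.59145697]
[[265.12995639   0.         256.28544852]
 [  0.         265.12995639 188.18130611]
 [  0.           0.           1.        ]] [[ 3.64993953e-04 -2.99821606e-01  9.53995216e-01 -1.52868140e-01]
 [ 1.11649057e-05 -9.53995278e-01 -2.99821630e-01  8.26726048e-02]
 [ 9.99999933e-01  1.20084349e-04 -3.44855028e-04  5.46926299e-04]
 [ 0.00000000e+00  0.00000000e+00  0.00000000e+00  1.00000000e+00]]
```

View pics/scene0.png

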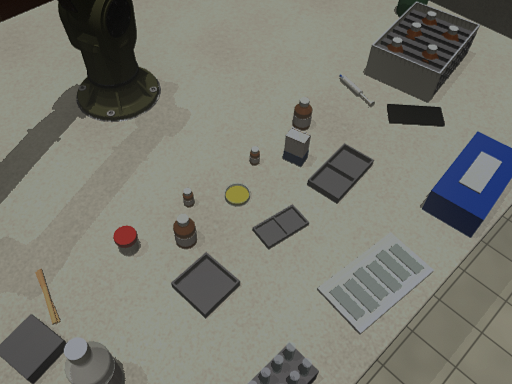

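View pics/side0.png

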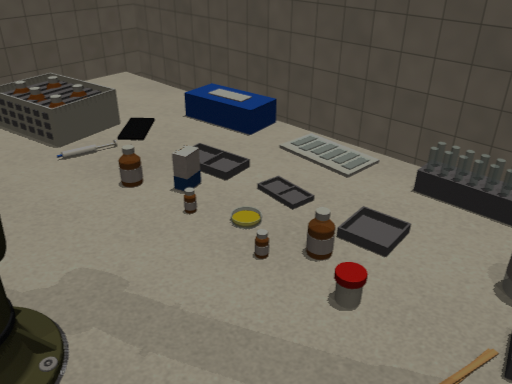

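```bash
cat > h.py <<'E'
from workcell import r, move_gripper, imaging, order
import cv2, numpy as np
from scipy.spatial.transform import Rotation as Ro
def ray(f,uv,z):
    uv=np.atleast_2d(np.float64(uv)); d=np.c_[uv,np.ones(len(uv))]@np.linalg.inv(f["K"]).T@f["R"]
    c=-f["R"].T@f["t"]; return c[:2]+d[:,:2]*((z-c[2])/d[:,2])[:,None]
def grab(n):
    s=r.observe(); f=imaging.grab_frame(n)
    if n=="wrist":
        T=np.eye(4); T[:3,:3]=Ro.from_quat(s["tcp_rot"]).as_matrix(); T[:3,3]=s["ee_pos"]
        T=T@f["T_tool_cam"]; f["R"]=T[:3,:3].T; f["t"]=-T[:3,:3].T@T[:3,3]
    return f
E
python3 - <<'E'
from h import *
for n in("scene","side"):
    f=grab(n); hsv=cv2.cvtColor(f["img"],cv2.COLOR_BGR2HSV); H,S,V=cv2.split(hsv)
    print(n)
    for nm,m,h in(("amber",(H<15)&(S>120)&(V<150),.02),("red",((H<6)|(H>174))&(S>180)&(V>140),.054),("yel",(H>22)&(H<35)&(S>130),.012),("dark",(S<60)&(V<100),.01),("blue",(H>105)&(H<130)&(S>80)&(V<140),.015)):
        cs,_=cv2.findContours(cv2.morphologyEx(m.astype('uint8'),cv2.MORPH_CLOSE,np.ones((3,3))),0,2)
        for c in cs:
            if cv2.contourArea(c)<30: continue
            x,y,w,hh=cv2.boundingRect(c)
            if n=="scene" and not(90<x<380 and 85<y<330): continue
            P=ray(f,c[:,0],h).astype('float32'); (cx,cy),wh,a=cv2.minAreaRect(P)
            print(nm,(x,y,w,hh),"c=%.3f %.3f"%(cx,cy),"wh=%.3f %.3f a=%.1f"%(*wh,a), "pmean",ray(f,[x+w/2,y+hh/2],h).round(3))
a=grab("scene")["img"][85:325,100:390]; cv2.imwrite("pics/s1.png",cv2.resize(a,None,fx=2.5,fy=2.5,interpolation=2))
E
```

```text
scene
amber (113, 226, 24, 19) c=0.416 -0.265 wh=0.048 0.046 a=46.5 pmean [[ 0.418 -0.265]]
amber (174, 219, 20, 16) c=0.488 -0.160 wh=0.042 0.037 a=56.4 pmean [[ 0.488 -0.159]]
amber (295, 104, 17, 11) c=0.415 0.308 wh=0.043 0.038 a=39.0 pmean [[0.417 0.308]]
yel (226, 186, 23, 17) c=0.496 -0.009 wh=0.049 0.048 a=7.7 pmean [[ 0.499 -0.01 ]]
dark (317, 288, 46, 46) c=0.841 -0.062 wh=0.007 0.120 a=86.5 pmean [[ 0.845 -0.06 ]]
dark (171, 252, 69, 67) c=0.619 -0.211 wh=0.105 0.104 a=3.1 pmean [[ 0.622 -0.214]]
dark (118, 234, 23, 22) c=0.444 -0.268 wh=0.053 0.037 a=88.8 pmean [[ 0.438 -0.27 ]]
dark (174, 226, 23, 23) c=0.509 -0.171 wh=0.049 0.052 a=61.9 pmean [[ 0.506 -0.171]]
dark (355, 205, 157, 179) c=1.035 0.140 wh=0.572 0.169 a=90.0 pmean [[0.952 0.104]]
dark (252, 205, 57, 44) c=0.627 0.000 wh=0.116 0.065 a=81.1 pmean [[ 0.629 -0.002]]
dark (183, 195, 12, 13) c=0.435 -0.103 wh=0.026 0.031 a=61.9 pmean [[ 0.436 -0.103]]
dark (249, 150, 11, 16) c=0.442 0.100 wh=0.025 0.050 a=45.3 pmean [[0.444 0.099]]
dark (307, 144, 67, 60) c=0.619 0.219 wh=0.092 0.172 a=5.6 pmean [[0.623 0.213]]
d
[... 2926 characters left out ...]
2 0.022 wh=0.115 0.246 a=22.3 pmean [[0.805 0.011]]
dark (172, 143, 78, 45) c=0.584 0.218 wh=0.190 0.188 a=5.3 pmean [[0.599 0.198]]
dark (57, 141, 60, 19) c=0.452 0.476 wh=0.041 0.145 a=77.4 pmean [[0.449 0.477]]
dark (291, 138, 78, 32) c=0.851 0.046 wh=0.193 0.081 a=83.8 pmean [[0.841 0.035]]
dark (117, 118, 38, 23) c=0.617 0.512 wh=0.161 0.073 a=41.3 pmean [[0.612 0.505]]
dark (183, 115, 69, 21) c=0.783 0.378 wh=0.012 0.238 a=6.3 pmean [[0.783 0.368]]
dark (0, 0, 512, 228) c=1.785 0.783 wh=3.068 3.814 a=48.0 pmean [[0.925 0.354]]
blue (174, 170, 27, 21) c=0.508 0.178 wh=0.091 0.055 a=45.9 pmean [[0.508 0.174]]
blue (185, 83, 91, 51) c=0.914 0.460 wh=0.291 0.386 a=5.7 pmean [[0.897 0.431]]
```

View pics/s1.png

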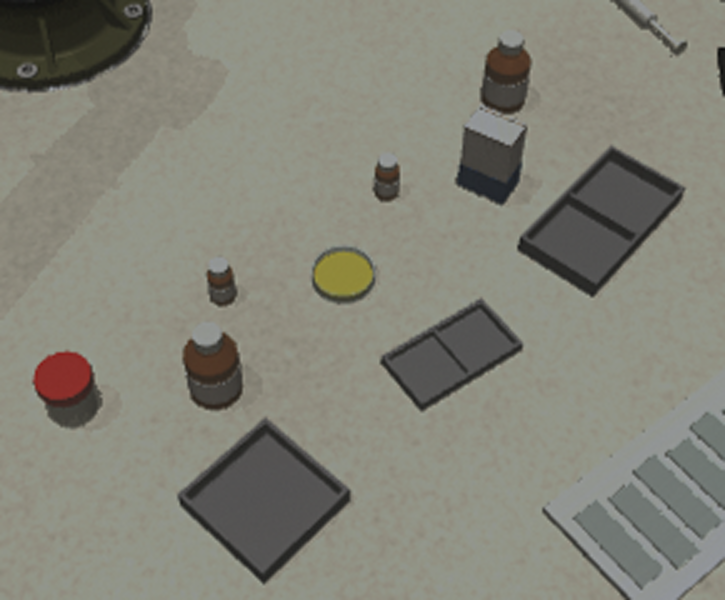

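```bash
cat >> h.py <<'E'
def Q(psi):  # tool down, jaw axis at angle psi
    z=np.array([np.cos(psi),np.sin(psi),0]); x=np.array([0,0,-1.]); return Ro.from_matrix(np.c_[x,np.cross(z,x),z]).as_quat()
E
python3 - <<'E'
from h import *
A,B=grab("scene"),grab("side")
pr=lambda f:f["K"]@np.c_[f["R"],f["t"]]
for n,a,b in(("b_far",(304.4,100.2),(127,148)),("b_near",(183.6,217),(322,213)),("v_far",(255.2,148.2),(190,190)),("v_near",(187.6,190.6),(262,233)),("pot",(125.5,236),(350,271))):
    X=cv2.triangulatePoints(pr(A),pr(B),np.float64(a),np.float64(b)); X=X[:3,0]/X[3]; print(n,X.round(3))
c=lambda l:np.array(l)/2.5+[100,85]
print("carton top",ray(A,c([(477,112),(526,126),(511,154),(465,138)]),.085).round(3),"base",ray(A,c([(459,186),(503,203),(520,170)]),0).round(3))
s=r.observe();print(Ro.from_quat(s["tcp_rot"]).as_matrix().round(2))
for p in((.43,.29),(.5,-.165),(.435,-.1),(.62,.22),(.62,-.21)):
  for psi in np.radians([-90,-45,0,45,90,135,180]):
    q=r.ik(np.array([*p,.04]),Q(psi)); print(p,int(np.degrees(psi)),None if q is None else np.round(q,1)[[0,4,6]])
E
```

```text
b_far [0.437 0.279 0.082]
b_near [ 0.505 -0.169  0.081]
v_far [0.447 0.096 0.047]
v_near [ 0.434 -0.102  0.045]
pot [ 0.44  -0.271  0.051]
carton top [[0.486 0.176]
 [0.53  0.196]
 [0.545 0.159]
 [0.502 0.143]] base [[0.491 0.155]
 [0.536 0.17 ]
 [0.518 0.215]]
[[-0.    0.93  0.35]
 [ 0.    0.35 -0.93]
 [-1.   -0.   -0.  ]]
(0.43, 0.29) -90 [ 0.2  0.4 -2.5]
(0.43, 0.29) -45 [ 0.3  0.5 -1.8]
(0.43, 0.29) 0 [ 0.2  0.4 -1. ]
(0.43, 0.29) 45 [ 0.3  0.5 -0.2]
(0.43, 0.29) 90 [0.1 0.3 0.7]
(0.43, 0.29) 135 [0.3 0.5 1.3]
(0.43, 0.29) 180 [0.3 0.5 2.1]
(0.5, -0.165) -90 [ 0.7  0.1 -1.4]
(0.5, -0.165) -45 [ 0.7  0.2 -0.6]
(0.5, -0.165) 0 [0.8 0.2 0.1]
(0.5, -0.165) 45 [0.8 0.2 0.9]
(0.5, -0.165) 90 [0.9 0.2 1.7]
(0.5, -0.165) 135 [1.3 0.6 2.2]
(0.5, -0.165) 180 [-0.6 -0.4 -2.5]
(0.435, -0.1) -90 [ 0.7  0.1 -1.5]
(0.435, -0.1) -45 [ 0.8  0.1 -0.7]
(0.435, -0.1) 0 [0.8 0.1 0.1]
(0.435, -0.1) 45 [0.8 0.1 0.9]
(0.435, -0.1) 90 [0.8 0.1 1.7]
(0.435, -0.1) 135 [1.3 0.3 2.3]
(0.435, -0.1) 180 None
(0.62, 0.22) -90 [ 0.2  0.5 -2.3]
(0.62, 0.22) -45 [ 0.3  0.6 -1.6]
(0.62, 0.22) 0 [ 0.3  0.6 -0.8]
(0.62, 0.22) 45 [ 0.3  0.6 -0. ]
(0.62, 0.22) 90 [0.3 0.6 0.8]
(0.62, 0.22) 135 [0.4 0.8 1.5]
(0.62, 0.22) 180 [0.4 0.8 2.2]
(0.62, -0.21) -90 [ 0.6  0.2 -1.4]
(0.62, -0.21) -45 [ 0.7  0.3 -0.7]
(0.62, -0.21) 0 [0.7 0.3 0.1]
(0.62, -0.21) 45 [0.8 0.4 0.8]
(0.62, -0.21) 90 [0.8 0.4 1.6]
(0.62, -0.21) 135 [1.1 0.8 2.1]
(0.62, -0.21) 180 [-0.5 -0.7 -2.4]
```

```bash
cat >> h.py <<'E'
def look(name,pts):
    f=grab("wrist"); im=f["img"].copy()
    for p in pts:
        c=f["R"]@np.array(p)+f["t"]; u=f["K"]@c/c[2]; cv2.drawMarker(im,(int(u[0]),int(u[1])),(0,255,0),0,10,1); print("marker",u[:2].round(0))
    cv2.imwrite(f"pics/{name}.png",im); return f
def above(p,psi,z=.18): r.move_to(np.array([*p,z]),Q(psi))
def pick(p,z,closed,force):
    h=r.move_l(np.array([*p,z]),speed=.15,force_limit=10)
    move_gripper(closed,force); r.sleep(.2); s=r.observe(); print("hit",h,"open",s["opening"].round(4),"tcp",s["ee_pos"].round(3))
    r.move_l(np.array([*p,.16]),speed=.2); s=r.observe(); print("lifted",s["opening"].round(4),s["contact_force"].round(1),s["clock"])
def place(p,psi,z,release):
    r.move_to(np.array([*p,.16]),Q(psi)); r.move_l(np.array([*p,z+.02]),speed=.2)
    h=r.move_l(np.array([*p,z-.003]),speed=.05,force_limit=4); s=r.observe(); print("touch",h,s["ee_pos"].round(4))
    move_gripper(release); r.move_l(np.array([*p,.16]),speed=.2); print("clock",r.observe()["clock"])
E
python3 - <<'E'
from h import *
above((.437,.279),np.radians(36))
look("w1",[(.437,.279,.085),(.437,.279,0),(.516,.169,.085),(.447,.096,.048),(.624,.181,.004),(.616,.257,.004)]); print(r.observe()["clock"])
E
```

```text
marker [256. 192.]
marker [256. 171.]
marker [256. 305.]
marker [180. 296.]
marker [320. 295.]
marker [350. 256.]
3.6417
```

View pics/w1.png

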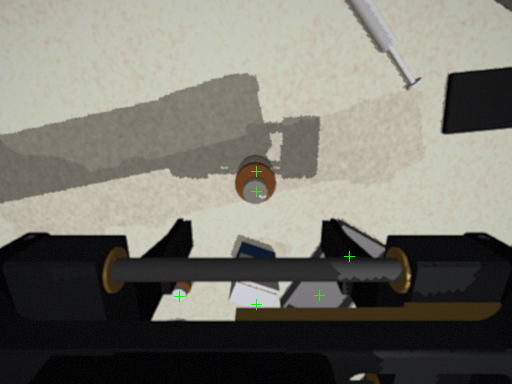

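The wrist view puts the far bottle's cap at about (256,191), and my marker lands on it. The carton and far vial also match their markers within a few mm, so I'll pick the bottle.

Run:
```python
from h import *
pick((.437,.279),.031,.035,20)
place((.616,.257),np.radians(5.6),.036,.064)
above((.516,.169),np.radians(-70)); look("w2",[(.516,.169,.085)]); print(r.observe()["clock"])
f=grab("scene"); cv2.imwrite("pics/s2.png",f["img"])
```

```text
Traceback (most recent call last):
  File "h.py", line 23, in pick
    move_gripper(closed,force); r.sleep(.2); s=r.observe(); print("hit",h,"open",s["opening"].round(4),"tcp",s["ee_pos"].round(3))
                                                                                 ^^^^^^^^^^^^^^^^^^
AttributeError: 'float' object has no attribute 'round'
```

A print error stopped the script after the gripper closed. I'll fix it and carry on from the grasped state.

```bash
sed -i 's/s\["opening"\].round(4)/round(s["opening"],4)/g' h.py
python3 - <<'E'
from h import *
s=r.observe(); print(s["opening"],s["ee_pos"],s["clock"])
if s["ee_pos"][2]<.036 and .043<s["opening"]<.05:
    pick((.437,.279),.031,.035,20)
    place((.616,.257),np.radians(5.6),.036,.064)
    above((.516,.169),np.radians(-70)); look("w2",[(.516,.169,.085)]); print(r.observe()["clock"])
    f=grab("scene"); cv2.imwrite("pics/s2.png",f["img"])
E
```

```text
0.04518930520113155 [0.43689159 0.27888487 0.0309613 ] 5.7583
hit False open 0.0453 tcp [0.437 0.279 0.031]
lifted 0.0452 [-0.8 -0.1 -1.1] 7.2167
touch True [0.6163 0.2569 0.0344]
clock 10.525
marker [256. 193.]
11.5667
```

View pics/w2.png

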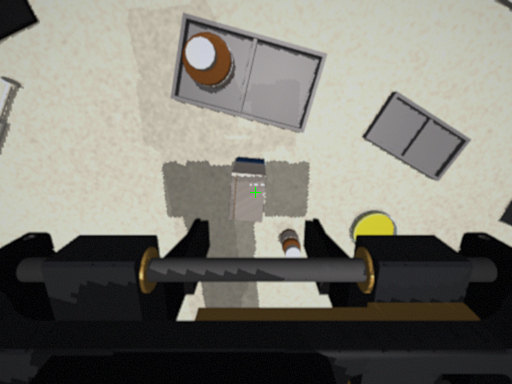

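View pics/s2.png

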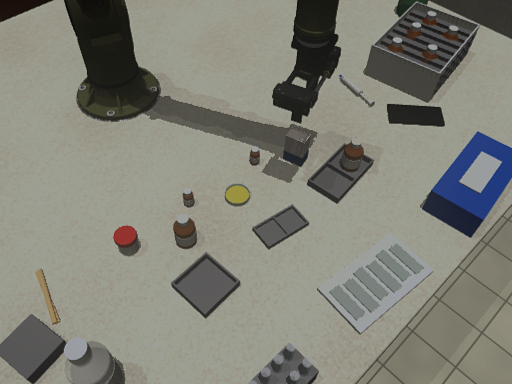

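The far bottle stands in its bay. The carton's top face centres at about (249,197), roughly 7 px left of the marker, so I'll correct by ray and continue.

Run:
```python
from h import *
f=grab("wrist"); p=ray(f,(249,197),.085)[0]; print(p)
psi=np.radians(-70); r.move_l(np.array([*p,.16]),speed=.2)
pick(p,.036,.025,20)
place((.619,-.211),np.radians(-87),.041,.055)
above((.505,-.169),np.radians(60)); look("w3",[(.505,-.169,.085)]); print(r.observe()["clock"])
f=grab("scene"); cv2.imwrite("pics/s3.png",f["img"])
```

```text
[0.50969356 0.1745068 ]
hit False open 0.0346 tcp [0.51  0.175 0.036]
lifted 0.0347 [-0.5  0.1 -1.7] 14.4833
touch True [ 0.6192 -0.2112  0.0395]
clock 18.5083
marker [257. 193.]
20.725
```

View pics/w3.png

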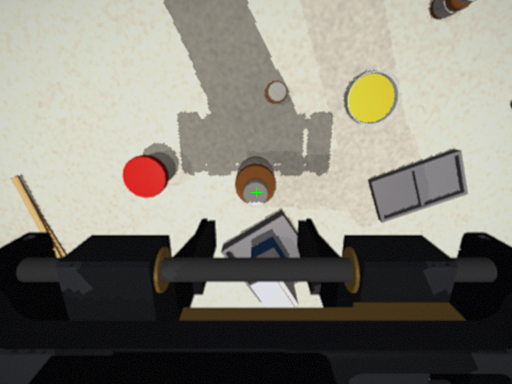

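The marker sits on the near bottle's cap at (257,193). I can also see the carton in its tray and the near vial's cap at (276,92). Next is the near bottle, then a look at a vial.

Run:
```python
from h import *
f=grab("wrist"); v=ray(f,(276.5,91.5),.048)[0]; print("vial",v)
move_gripper(.068); pick((.505,-.169),.031,.035,20)
place((.624,.181),np.radians(5.6),.036,.062)
above((.434,-.102),np.radians(-36)); look("w4",[(.434,-.102,.048)]); print(r.observe()["clock"])
```

```text
vial [ 0.43249461 -0.10388386]
hit False open 0.0454 tcp [ 0.505 -0.169  0.031]
lifted 0.0451 [-0.8  0.9 -1.8] 24.0667
touch True [0.6244 0.1809 0.0348]
clock 28.025
marker [256. 183.]
29.3667
```

View pics/w4.png

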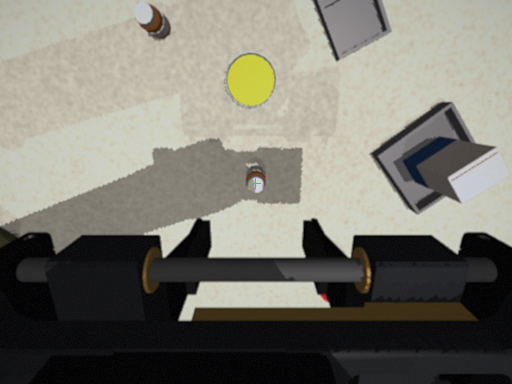

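The marker is on the near vial's cap at (256,183). I'll do both vials now, checking the opening for each grip.

Run:
```python
from h import *
move_gripper(.06); pick((.433,-.103),.019,.014,12)
place((.620,-.028),np.radians(-9),.024,.036)
above((.447,.096),np.radians(25)); look("w5",[(.447,.096,.048)])
f=grab("scene"); cv2.imwrite("pics/s5.png",cv2.resize(f["img"][85:325,100:390],None,fx=2.5,fy=2.5)); print(r.observe()["clock"])
```

```text
hit False open 0.0231 tcp [ 0.433 -0.103  0.019]
lifted 0.024 [ 0.5  0.  -0.9] 32.6583
touch True [ 0.6201 -0.0282  0.022 ]
clock 36.075
marker [256. 181.]
37.0417
```

View pics/w5.png

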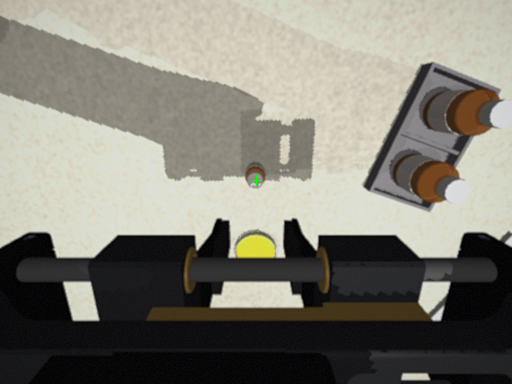

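Both bottles stand in their bays, and the marker matches the far vial at (256,181).

Run:
```python
from h import *
move_gripper(.06); pick((.447,.096),.019,.014,12)
place((.628,.026),np.radians(-9),.024,.036)
r.move_to(np.array([.45,.1,.25]),Q(0)); r.sleep(.3)
for n in("scene","side"):
    f=grab(n); c=(slice(85,325),slice(100,390)) if n=="scene" else (slice(120,320),slice(100,420))
    cv2.imwrite(f"pics/{n}9.png",cv2.resize(f["img"][c],None,fx=2.4,fy=2.4,interpolation=2))
print(r.observe()["clock"])
```

```text
hit False open 0.0234 tcp [0.447 0.096 0.019]
lifted 0.0234 [-1.  -0.3  0.3] 40.7667
touch True [0.6281 0.0258 0.022 ]
clock 44.2083
45.5833
```

View pics/scene9.png

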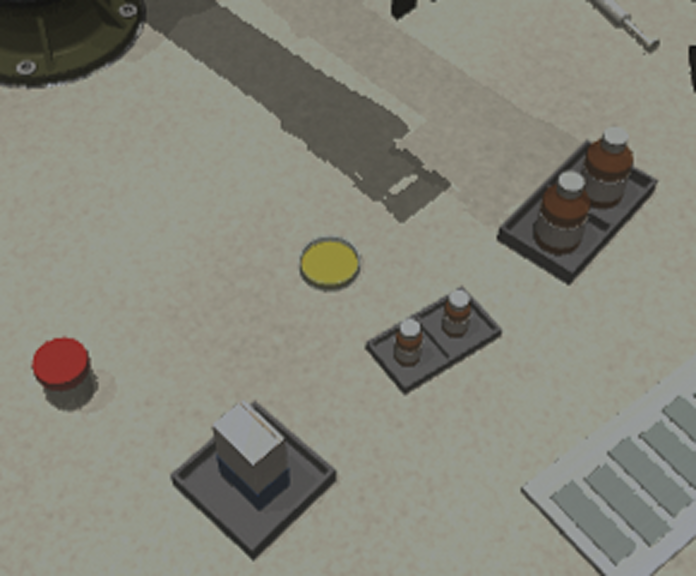

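View pics/side9.png

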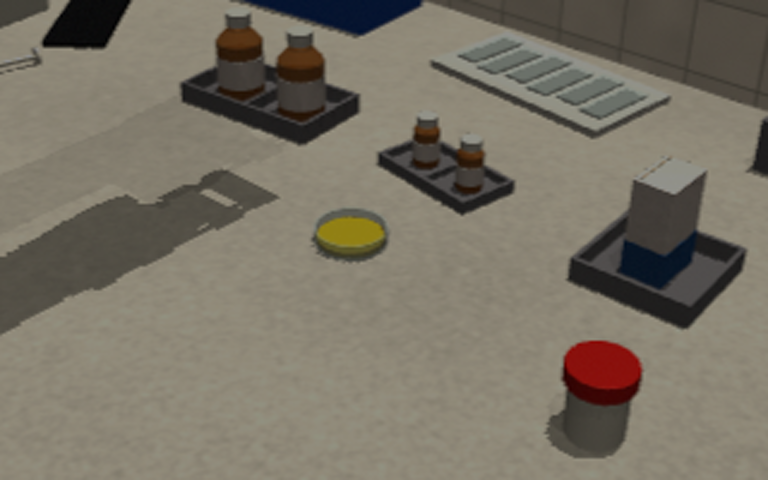

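```bash
python3 -c "
from h import *
order.sign_off(); print(r.observe()['clock'])"
```

```text
the job is handed in; nothing more can be done
the job is handed in; nothing more can be done
```

All five medicines are put away and the job is handed in, at about 46 s on the robot's clock (limit 115 s). Sign-off reports no verdict.

- **Placement:** I picked each item from above, lowered it until it touched the tray floor and then released it. One bottle went into each bay of the large tray, one vial into each bay of the small tray, and the carton into the square tray.
- **Grips:** The jaw openings while gripping were about 45 mm for both bottles, 35 mm for the carton and 23–24 mm for both vials. These match the stated sizes to within about 1 mm.
- **Last look:** The final scene and side pictures show all five items upright in the right trays. The petri dish and sample pot look to be where they started, and the gripper is clear of everything. I judged these by eye and did not measure the final positions.
- **What went wrong:** One script stopped on a print error just after the first bottle was gripped. I resumed from that grasp and nothing was disturbed. The carton's first position estimate was about 8 mm off, and I corrected it from the wrist picture before gripping. No check failed or disagreed at the end.

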